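Tap the three coins home in a market-stall tray, smallest to largest

ROBOT

A 6-joint arm with a two-finger parallel gripper is mounted at the origin on the work surface. World frame = base frame: x ahead of the robot, y to its left, z up, the work surface at z = 0. Lengths are in m, angles in rad, forces in N, time in s.
With the tool pointing down it reaches from about 0.3 to 0.775 m from the base axis. Payload 14.6 kg.
Tool frame: the origin (TCP) lies midway between the tips of the shut fingers; the grasp point (between the pads) lies 19 mm behind it (ctrl.pinch_z is the distance from the TCP to the grasp point, in m); z points along the fingers, y is the line along which they close (so a half turn about z gives the same grasp; the last joint's range is limited). The gripper opens to 94 mm and grips with 3 to 60 N. Pads are 16 mm wide; open, the fingers measure 119 mm over their backs; the gripper's body (75 mm by 177 mm) begins 78 mm behind the grasp point.
Start: joints at [1.254, 0.3, 1.521, -0, 1.321, -0.067], TCP at [0.136, 0.533, 0.205] pointing down, gripper open.
Joint ranges: [-3.03, 3.03], [-0.79, 2.21], [0.23, 2.52], [-1.04, 4.18], [0, 3.07], [-2.55, 2.55]. Speed limits (rad/s): [2.22, 2.22, 2.57, 3.14, 3.14, 3.14].

INTERFACE

Orientations are given as [roll, pitch, yaw] about the fixed x, y, z axes, in that order (R = Rz(yaw) Ry(pitch) Rx(roll)).
In Python, from station import ctrl gives the robot as it stands.
- The arm moves only by the tool jog_arm, never from a script. Its argument "motion" is a list of rows, each a list of 7 numbers: the shift along the tool's x, y, z in m, then the turn, a rotation vector about the tool's x, y, z in rad, then the opening, from -1 (shut) to 1 (fully open). In form: [[tx, ty, tz, rx, ry, rz, gripper], ...]. A call has 1 to 5 rows; each row shifts and turns the commanded pose from where the row before left it, along the tool's axes as they then stand; what a row does not reach is not made up. A row lasts 1/10 s, in which the tool goes at most 50 mm and 8.59 degrees, less where a joint would pass 70% of its speed; a pose out of reach is approached as far as the arm can. A call is refused whole if a number of a shift passes 0.05 or a number of a turn 0.15, either way. A call with a gripper value outside its range is refused whole. The fingers move at their own pace and stop on an object; "squeeze" is the grip in N (left out, the last holds). Time passes only in rows, so rows that do not move let the fingers close. It gives the time, the measured TCP pose, the force, the opening and the grip force at its end, in the units of the state.
- ctrl.get_obs(): the state, without advancing time (a new reading comes with each control period).
- ctrl.camera(name): name is "side" or "top"; returns the picture (384x512x3 uint8, red, green, blue); there is no depth.
- ctrl.camera_model(name): a dict with "intrinsics" (3x3 intrinsics, pixels), "rvec" (rotation vector, rad) and "tvec" (3), from world to camera coordinates, as OpenCV has them. Camera axes: x right, y down, z forward; pixel columns grow to the right and rows downward; lengths in m; the calibration is good to about 2 mm. A picture is of the moment at which its call begins. camera_model takes no time and is no camera call.
- ctrl.hand_in(): hands the job in; it is judged then, once.
The state is a dict: "time_s": time; "qpos": joint angles; "joint_vel": joint speeds; "tau": joint torques, N m; "ee_pos": TCP position; "eef_rot": TCP orientation; "force": force on the tool from outside, world axes, zero at the start; "moment": the same for the moment, N m; "grip_width": finger opening in m; "grip_force": force on a finger pad.
Only numpy, scipy, OpenCV 4.12 (cv2) and the standard library are available. Lean on these libraries where they do the work, as an engineer would, in place of code of your own. Each camera call takes 0.05 s, during which the arm holds its last target. There are 200 camera calls.

TASK

In the coin tray, three square holders with round coins stand a little proud of their beds: with the fingertips, gently press each one home from above, level with the star and the diamond which are home already, the smallest coin first, then the middle-sized one, then the largest. Touch no coin or holder before its turn, do not lift anything, and do not touch the other three holders (the rectangular bar, which stays standing proud, the star and the diamond). Leave the loupe, the ring box and the tub where they are.

Things in the scene. Friction and masses are not known exactly. Their poses are not given: they have to be found in the camera images.
- tray: Fixed display tray lying flat on the stall table, dark red with a dark wooden rim, 160 (its x) x 230 (its y) x 25 mm high; origin at the centre of its underside on the table, z up. Its 2 x 3 square cells (2 along x, 3 along y, centres 70 mm apart) each hold one white square holder, 50 x 50 x 12 mm, with its piece lying on a black face. The six holders change places from start to start, and the tray's place and yaw change too. The ridges between the cells are 25 mm high.
- small_cell: Fixed foam bed (57 x 57 x 3 mm) of the cell whose holder carries the small round silvery coin (18 mm across); origin at the centre of its underside, 6 mm above the table, axes parallel to the tray's. The holder belongs to it.
- small_top (a point): Centre of the upper face of the small round coin (18 mm across, 2 mm proud of its 50 mm square holder); it goes down with the holder. 31 mm above the table when the holder is home. Press here, from above.
- small (a joint): Height (m, up) of that holder above home (0); it starts 0.005 to 0.008 proud, slides straight down and stays where left. Pressing takes about 3 N at first, 5 N at home, 7 N at 7 mm below home, plus 40 N per m/s. Below 0.002 counts as home; some mm deeper is harmless (from below -0.005 it springs back to about there); -0.008 is a hard stop. Pulled up it would come out.
- middle_cell: Fixed foam bed (57 x 57 x 3 mm) of the cell whose holder carries the middle-sized round silvery coin (28 mm across); origin at the centre of its underside, 6 mm above the table, axes parallel to the tray's. The holder belongs to it.
- middle_top (a point): Centre of the upper face of the middle-sized round coin (28 mm across, 2 mm proud of its 50 mm square holder); it goes down with the holder. 31 mm above the table when the holder is home. Press here, from above.
- middle (a joint): Height (m, up) of that holder above home (0); it starts 0.005 to 0.008 proud, slides straight down and stays where left. Pressing takes about 3 N at first, 5 N at home, 7 N at 7 mm below home, plus 40 N per m/s. Below 0.002 counts as home; some mm deeper is harmless (from below -0.005 it springs back to about there); -0.008 is a hard stop. Pulled up it would come out.
- large_cell: Fixed foam bed (57 x 57 x 3 mm) of the cell whose holder carries the large round silvery coin (41 mm across); origin at the centre of its underside, 6 mm above the table, axes parallel to the tray's. The holder belongs to it.
- large_top (a point): Centre of the upper face of the large round coin (41 mm across, 2 mm proud of its 50 mm square holder); it goes down with the holder. 31 mm above the table when the holder is home. Press here, from above.
- large (a joint): Height (m, up) of that holder above home (0); it starts 0.005 to 0.008 proud, slides straight down and stays where left. Pressing takes about 3 N at first, 5 N at home, 7 N at 7 mm below home, plus 40 N per m/s. Below 0.002 counts as home; some mm deeper is harmless (from below -0.005 it springs back to about there); -0.008 is a hard stop. Pulled up it would come out.
- bar_cell: Fixed foam bed (57 x 57 x 3 mm, origin at the centre of its underside) of the cell whose holder carries a silvery rectangular bar, 22 x 38 mm. Not to be touched.
- bar (a joint): Height (m, up) of the rectangular bar's holder above home; it too stands 0.005 to 0.008 proud, and is to stay so.
- star_cell: Cell with a silvery five-armed star medal, 36 mm across, in a holder already home (top of medal about 31 mm above the table). Not to be touched. Origin at the centre of the underside of its foam.
- diamond_cell: Cell with a silvery diamond-shaped (square, on its corner) piece, 25 mm over its points, in a holder already home (top about 31 mm above the table). Not to be touched. Origin at the centre of the underside of its foam.
- loupe: Loose black magnifier loupe beside the tray, round, 46 mm across, 38 mm high; origin at the centre of its underside.
- ring_box: Loose dark blue closed ring box beside the tray, 57 x 57 x 43 mm high; origin at the centre of its underside.
- tub: Loose grey tub with a white screw lid beside the tray, 48 mm across, 55 mm high; origin at the centre of its underside.

How it is judged:
On the way, in this order (a step that is already met when the one before it is completed fails the run):
1. the smallest coin is pressed home (value of joint small below 0.002 m), for 0.1 s.
2. the middle-sized coin is pressed home (value of joint middle below 0.002 m), for 0.1 s.
3. the largest coin is pressed home (value of joint large below 0.002 m), for 0.1 s.
At the end, for the whole second after the job is handed in: The three round coins' holders are home (less than 2 mm above home), the bar's holder still stands more than 4 mm proud, and the loupe, ring box and tub are within 10 mm of where they began (value of joint each of small, middle, large below 0.002 m and value of joint bar above 0.004 m and distance of each of loupe, ring_box, tub from where it was at the start of the episode below 0.01 m); the robot touches nothing.
It fails at once if a round coin or its holder is touched before its turn (before the next smaller coin is home) ((contact force between anything else and middle_cell above 0.3 N and value of joint small above 0.002 m) or (contact force between anything else and large_cell above 0.3 N and value of joint middle above 0.002 m)).
It fails at once if a round coin is pressed roughly (more than 20 N) (contact force between anything else and small_cell above 20 N or contact force between anything else and middle_cell above 20 N or contact force between anything else and large_cell above 20 N).
It fails at once if the holder of a round coin is lifted (more than 11 mm above home) (value of joint any of small, middle, large above 0.011 m).
It fails at once if the holder with the bar, the star or the diamond is touched (contact force between anything else and bar_cell above 0.3 N or contact force between anything else and star_cell above 0.3 N or contact force between anything else and diamond_cell above 0.3 N).
It fails at once if the loupe, the ring box or the tub is moved or lifted by more than 10 mm (distance of any of loupe, ring_box, tub from where it was at the start of the episode above 0.01 m).
It also fails if it takes over 48 s, if anything falls off the work surface, if the arm or the gripper's body presses on something with over 40 N, if the wrist force passes 120 N, or if a joint passes its speed limit or range.

## Working session

There is one attempt and no reset: what is moved stays moved. The work goes in short steps, Python scripts to look and compute and a tool call to move; the robot and the scene stay as the last step left them, time stands still between calls to the robot, and variables do not carry over. Pictures are saved under pics/ and viewed, at most 10 in all, crops included, and the job is handed in when it is done.

Besides the shell and the picture viewer there is one more tool, called after ">>>" as name([rows], argument=value, ...), one row to a line, values as JSON. jog_arm: Moves the arm, as the interface text tells. Its arguments: {"type":"object","properties":{"motion":{"type":"array"},"squeeze":{"type":"number"}},"required":["motion"]}

```bash
mkdir -p pics
cat > h.py <<'E'
import numpy as np, cv2
from station import ctrl
def proj(n,P):
    m=ctrl.camera_model(n);p,_=cv2.projectPoints(np.array(P,float).reshape(-1,3),np.array(m['rvec'],float),np.array(m['tvec'],float),np.array(m['intrinsics'],float),None);return p[:,0]
def ray(n,uv,z):
    m=ctrl.camera_model(n);R,_=cv2.Rodrigues(np.array(m['rvec'],float));t=np.array(m['tvec'],float).ravel()
    c=-R.T@t;d=R.T@np.linalg.inv(np.array(m['intrinsics'],float))@np.array([uv[0],uv[1],1.]);return c+d*(z-c[2])/d[2]
E
python3 - <<'E'
from h import *
a=ctrl.camera('top');b=ctrl.camera('side')
np.save('top0.npy',a);np.save('side0.npy',b)
cv2.imwrite('pics/top0.png',cv2.resize(a[:,:,::-1],(800,600),interpolation=cv2.INTER_CUBIC))
cv2.imwrite('pics/side0.png',cv2.resize(b[:,:,::-1],(800,600),interpolation=cv2.INTER_CUBIC))
for n in('top','side'):
    m=ctrl.camera_model(n);R,_=cv2.Rodrigues(np.array(m['rvec'],float));print(n,-R.T@np.array(m['tvec']).ravel(),R[2])
o=ctrl.get_obs();print(o['eef_rot'],o['ee_pos'],o['force'])
E
```

```text
top [0.3665855  0.04306636 1.00532012] [ 0.20169758  0.01357106 -0.97935382]
side [0.43826433 0.76441113 0.51699881] [ 0.13542691 -0.83972876 -0.5258471 ]
[-3.14053019e+00 -6.14916105e-05  2.89175177e+00] [0.13589064 0.53269445 0.204954  ] [ 1.28740595 -0.56979671 -1.14170599]
```

View pics/top0.png

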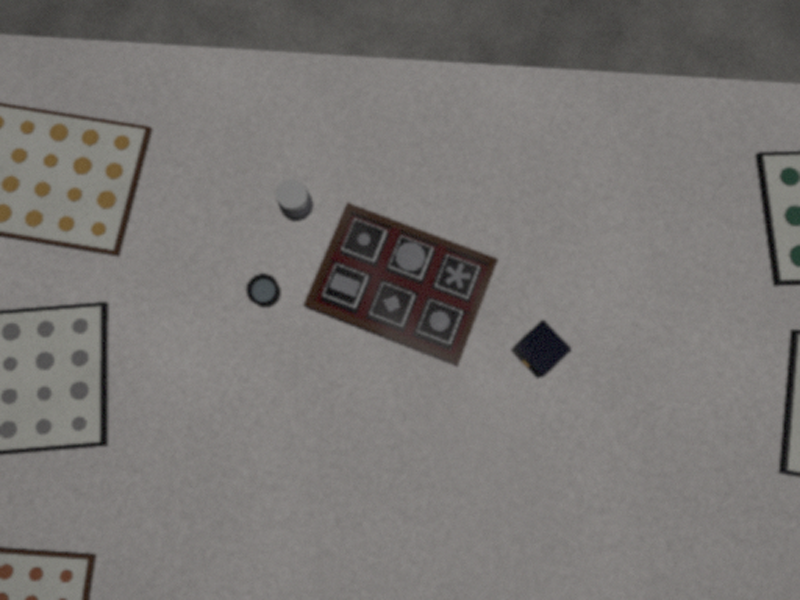

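View pics/side0.png

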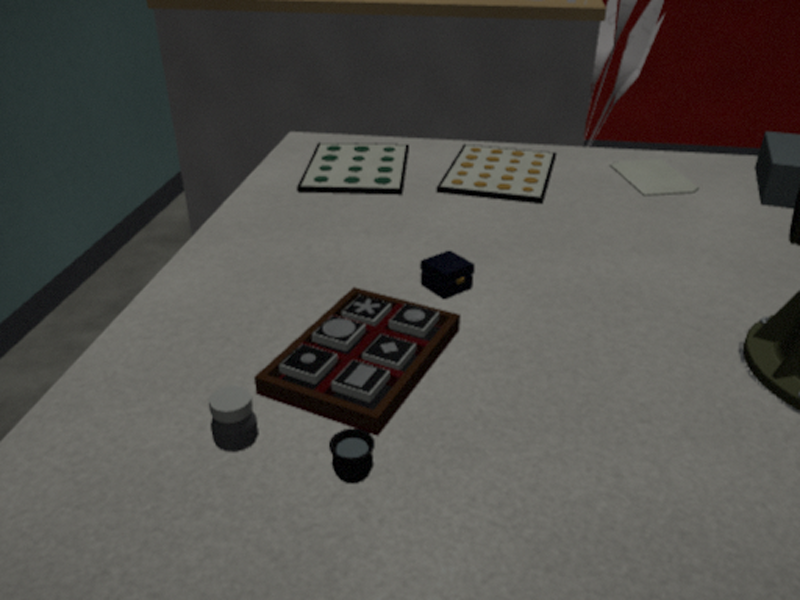

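The top view (800x600) shows small (364,240), large (410,257), star (458,274), bar (345,286), diamond (391,303) and middle (440,321). The side view agrees, with small (308,358), large (339,329) and middle (414,315). The tub, loupe and ring box lie outside the tray.

```bash
cat > m.py <<'E'
from h import *
seeds={'top':dict(small=(364,240),large=(410,257),star=(458,274),bar=(345,286),diamond=(391,303),middle=(440,321)),
'side':dict(small=(308,358),large=(339,329),star=(366,307),bar=(361,380),diamond=(389,348),middle=(414,315))}
zt=dict(small=.0375,large=.0375,middle=.0375,bar=.0375,star=.031,diamond=.031)
# ideal cell layout in tray frame: columns small/large/star ; bar/diamond/middle
ij=dict(small=(0,1),large=(0,0),star=(0,-1),bar=(1,1),diamond=(1,0),middle=(1,-1))
S=4
out={}
for n in seeds:
    g=cv2.cvtColor(np.load(n+'0.npy'),cv2.COLOR_RGB2GRAY)
    G=cv2.GaussianBlur(cv2.resize(g,None,fx=S,fy=S,interpolation=cv2.INTER_CUBIC),(0,0),2)
    for k,s in seeds[n].items():
        c=(np.array(s)*.64+.0)*S; x,y=c.astype(int); r=12*S
        w=G[y-r:y+r,x-r:x+r]
        t,b=cv2.threshold(w,0,255,cv2.THRESH_OTSU)
        N,l,st,ce=cv2.connectedComponentsWithStats(b)
        L=l[r-4:r+5,r-4:r+5]; i=np.bincount(L[L>0]).argmax()
        uv=(ce[i]+[x-r,y-r]+.5)/S-.5
        p=ray(n,uv,zt[k]); out[n,k]=p
        a=st[i,4]/S**2
        print(n,k,uv.round(2),p[:2].round(4),'area px',round(a,1),'w,h',st[i,2]/S,st[i,3]/S)
A=[];B=[]
for n in seeds:
    P=np.array([out[n,k][:2] for k in ij]);Q=np.array(list(ij.values()),float)*.07
    Q[:,0]-=.035
    Pm=P.mean(0);H=(Q-Q.mean(0)).T@(P-Pm);U,_,V=np.linalg.svd(H);R=V.T@U.T
    sc=np.trace(R@H)/((Q-Q.mean(0))**2).sum()
    print(n,'centre',Pm,'scale',sc,'R',R.round(3).tolist(),'resid mm',((P-Pm-(Q-Q.mean(0))@R.T)*1e3).round(1).tolist())
E
python3 m.py
```

```text
top small [232.42 152.67] [0.6455 0.1271] area px 57.2 w,h 8.75 8.25
top large [262.68 164.94] [0.6223 0.0592] area px 330.0 w,h 24.0 21.75
top star [294.75 175.3 ] [ 0.6053 -0.0119] area px 206.7 w,h 19.75 24.0
top bar [221.3  183.94] [0.5741 0.1454] area px 264.2 w,h 24.0 20.0
top diamond [250.37 193.94] [0.5576 0.0816] area px 79.2 w,h 10.75 10.5
top middle [280.9 205.1] [0.5364 0.0145] area px 129.7 w,h 13.0 13.0
side small [196.78 228.69] [0.6467 0.1268] area px 50.4 w,h 10.0 6.75
side large [216.53 209.24] [0.626  0.0585] area px 187.1 w,h 20.5 12.0
side star [234.   195.65] [ 0.6047 -0.0065] area px 69.3 w,h 16.0 9.0
side bar [230.57 239.56] [0.5795 0.1488] area px 172.3 w,h 20.25 15.5
side diamond [248.61 221.92] [0.559  0.0815] area px 59.2 w,h 11.25 7.25
side middle [264.77 201.18] [0.5378 0.0146] area px 63.6 w,h 12.5 6.5
top centre [0.59022718 0.06932006] scale 1.0097320762290747 R [[-0.958, 0.287], [0.287, 0.958]] resid mm [[1.7, 0.7], [-1.5, -0.1], [1.7, -4.2], [-2.6, -1.0], [0.9, 2.2], [-0.2, 2.2]]
side centre [0.59227672 0.07061118] scale 1.0028384727918582 R [[-0.953, 0.302], [0.302, 0.953]] resid mm [[-0.1, 0.0], [0.4, -1.6], [0.2, 0.2], [-0.6, 0.9], [0.1, 0.3], [0.0, 0.1]]
```

>>> jog_arm([
  [-0.04, -0.018, 0, 0, 0, 0, -1],
  [-0.04, -0.018, 0, 0, 0, 0, -1],
  [-0.04, -0.018, 0, 0, 0, 0, -1],
  [-0.04, -0.018, 0, 0, 0, 0, -1],
  [-0.04, -0.018, 0, 0, 0, 0, -1],
], squeeze=10)

```text
time_s: 0.6
ee_pos: [0.3086, 0.3949, 0.2053]
eef_rot: [-3.141, -0.0, 2.892]
force: [0.7, 0.1, -0.5]
grip_width: 0.0576
grip_force: 0.0
```

>>> jog_arm([
  [-0.04, -0.018, 0, 0, 0, 0, -1],
  [-0.04, -0.018, 0, 0, 0, 0, -1],
  [-0.04, -0.018, 0, 0, 0, 0, -1],
  [-0.04, -0.018, 0, 0, 0, 0, -1],
  [-0.04, -0.018, 0, 0, 0, 0, -1],
])

```text
time_s: 1.1
ee_pos: [0.4802, 0.2582, 0.2052]
eef_rot: [-3.141, -0.0, 2.892]
force: [0.5, 0.1, 0.0]
grip_width: 0.0177
grip_force: 0.0
```

>>> jog_arm([
  [-0.04, -0.018, 0, 0, 0, 0, -1],
  [-0.04, -0.018, 0, 0, 0, 0, -1],
  [-0.04, -0.018, 0, 0, 0, 0, -1],
  [-0.04, -0.018, 0, 0, 0, 0, -1],
  [-0.03, -0.014, 0, 0, 0, 0, -1],
])

```text
time_s: 1.6
ee_pos: [0.6433, 0.1274, 0.2048]
eef_rot: [-3.141, -0.001, 2.891]
force: [-0.1, 0.5, -0.5]
grip_width: 0.0005
grip_force: 0.0
```

>>> jog_arm([
  [0, 0, 0, 0, 0, 0, -1],
  [0, 0, 0, 0, 0, 0, -1],
])

```text
time_s: 1.8
ee_pos: [0.6418, 0.129, 0.2046]
eef_rot: [-3.141, -0.001, 2.891]
force: [-0.6, -0.1, -1.0]
grip_width: 0.0002
grip_force: 0.0
```

>>> jog_arm([
  [-0.005, -0.001, 0.04, 0, 0, 0, -1],
  [0, 0, 0.04, 0, 0, 0, -1],
  [0, 0, 0.04, 0, 0, 0, -1],
  [0, 0, 0.025, 0, 0, 0, -1],
  [0, 0, 0, 0, 0, 0, -1],
])

```text
time_s: 2.3
ee_pos: [0.6439, 0.1279, 0.0569]
eef_rot: [-3.139, -0.006, 2.893]
force: [-0.2, 0.2, -0.6]
grip_width: 0.0006
grip_force: 0.0
```

Run:
```python
from h import *
for n in('top','side'):
    b=ctrl.camera(n); p=proj(n,ctrl.get_obs()['ee_pos'])[0]; print(n,p)
    x,y=(190,120) if n=='top' else (140,150)
    c=cv2.resize(b[y:y+120,x:x+160,::-1],None,fx=4,fy=4,interpolation=cv2.INTER_CUBIC);c=cv2.convertScaleAbs(c,alpha=1.8)
    q=((p-[x,y])*4).astype(int);cv2.circle(c,tuple(int(v) for v in q),3,(0,0,255),-1)
    cv2.imwrite(f'pics/{n}1.png',c)
```

```text
top [231.3366205  149.78651746]
side [195.82983423 218.0753723 ]
```

View pics/side1.png

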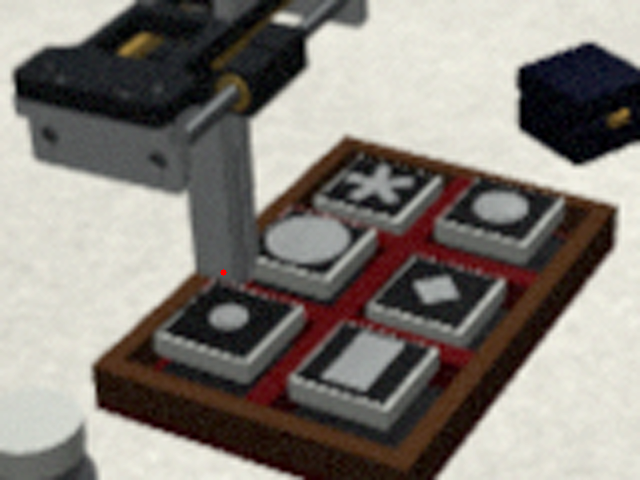

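The shut fingertips (crop 223,275) stand right above the small coin (230,317), and the projected TCP agrees. Now I'll press gently.

>>> jog_arm([
  [0, 0, 0.01, 0, 0, 0, -1],
  [0, 0, 0.005, 0, 0, 0, -1],
  [0, 0, 0.003, 0, 0, 0, -1],
  [0, 0, 0.003, 0, 0, 0, -1],
  [0, 0, 0.002, 0, 0, 0, -1],
])

```text
time_s: 2.9
ee_pos: [0.6465, 0.1271, 0.0374]
eef_rot: [3.142, 0.0, 2.892]
force: [-2.4, -1.0, 3.4]
grip_width: 0.0003
grip_force: 1.6
```

>>> jog_arm([
  [0, 0, 0.002, 0, 0, 0, -1],
  [0, 0, 0.002, 0, 0, 0, -1],
  [0, 0, 0.001, 0, 0, 0, -1],
  [0, 0, 0, 0, 0, 0, -1],
])

```text
time_s: 3.3
ee_pos: [0.6465, 0.1271, 0.0324]
eef_rot: [3.142, 0.0, 2.892]
force: [-1.6, -0.4, 2.2]
grip_width: 0.0005
grip_force: 1.2
```

>>> jog_arm([
  [0, 0, 0.002, 0, 0, 0, -1],
  [0, 0, 0.002, 0, 0, 0, -1],
  [0, 0, 0, 0, 0, 0, -1],
  [0, 0, 0, 0, 0, 0, -1],
])

```text
time_s: 3.7
ee_pos: [0.6465, 0.1271, 0.0283]
eef_rot: [3.142, 0.0, 2.892]
force: [-0.3, -0.1, 2.6]
grip_width: 0.0006
grip_force: 0.9
```

>>> jog_arm([
  [0, 0, -0.01, 0, 0, 0, -1],
  [0, 0, -0.025, 0, 0, 0, -1],
  [0, 0, -0.025, 0, 0, 0, -1],
  [0.02, -0.034, 0, 0, 0, 0, -1],
  [0.02, -0.034, 0, 0, 0, 0, -1],
])

```text
time_s: 4.2
ee_pos: [0.5905, 0.0709, 0.0894]
eef_rot: [3.141, 0.002, 2.893]
force: [0.2, -1.0, -0.4]
grip_width: 0.0005
grip_force: 0.0
```

>>> jog_arm([
  [0.02, -0.034, 0, 0, 0, 0, -1],
  [0.018, -0.034, 0, 0, 0, 0, -1],
  [0, 0, 0, 0, 0, 0, -1],
  [0, 0, 0, 0, 0, 0, -1],
])

```text
time_s: 4.6
ee_pos: [0.5376, 0.0143, 0.0893]
eef_rot: [3.141, 0.001, 2.891]
force: [-0.3, 0.8, 0.3]
grip_width: 0.0003
grip_force: 0.0
```

Run:
```python
from h import *
n='side'
b=ctrl.camera(n); p=proj(n,ctrl.get_obs()['ee_pos'])[0]; print(n,p,ctrl.get_obs()['ee_pos'])
x,y=(140,150)
c=cv2.resize(b[y:y+120,x:x+160,::-1],None,fx=4,fy=4,interpolation=cv2.INTER_CUBIC);c=cv2.convertScaleAbs(c,alpha=1.8)
q=((p-[x,y])*4).astype(int);cv2.circle(c,tuple(int(v) for v in q),3,(0,0,255),-1)
cv2.imwrite(f'pics/{n}2.png',c)
```

```text
side [265.00867571 178.67982263] [0.53799208 0.01482853 0.08912763]
```

View pics/side2.png

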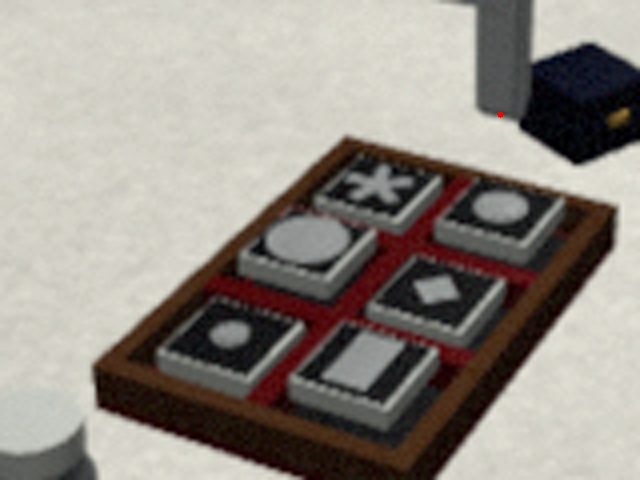

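The small coin moved from crop row 317 to 334, about 8 mm, so it is home. The tip is above the middle coin (500,208).

>>> jog_arm([
  [0, 0, 0.03, 0, 0, 0, -1],
  [0, 0, 0.01, 0, 0, 0, -1],
  [0, 0, 0.005, 0, 0, 0, -1],
  [0, 0, 0.003, 0, 0, 0, -1],
  [0, 0, 0.002, 0, 0, 0, -1],
])

```text
time_s: 5.15
ee_pos: [0.5377, 0.0148, 0.0388]
eef_rot: [3.141, 0.001, 2.892]
force: [0.1, 0.3, -0.3]
grip_width: 0.0004
grip_force: 0.0
```

>>> jog_arm([
  [0, 0, 0.002, 0, 0, 0, -1],
  [0, 0, 0.002, 0, 0, 0, -1],
  [0, 0, 0.002, 0, 0, 0, -1],
  [0, 0, 0.002, 0, 0, 0, -1],
  [0, 0, 0, 0, 0, 0, -1],
])

```text
time_s: 5.65
ee_pos: [0.5376, 0.0147, 0.0305]
eef_rot: [3.141, 0.001, 2.892]
force: [1.5, 0.8, 2.6]
grip_width: 0.0008
grip_force: 1.1
```

>>> jog_arm([
  [0, 0, 0.002, 0, 0, 0, -1],
  [0, 0, 0, 0, 0, 0, -1],
  [0, 0, 0, 0, 0, 0, -1],
])

```text
time_s: 5.95
ee_pos: [0.5375, 0.0146, 0.0285]
eef_rot: [3.142, 0.0, 2.892]
force: [3.2, 1.0, 2.9]
grip_width: 0.0005
grip_force: 1.3
```

>>> jog_arm([
  [0, 0, -0.01, 0, 0, 0, -1],
  [0, 0, -0.025, 0, 0, 0, -1],
  [0, 0, -0.025, 0, 0, 0, -1],
  [-0.025, 0.022, 0, 0, 0, 0, -1],
  [-0.025, 0.022, 0, 0, 0, 0, -1],
])

```text
time_s: 6.45
ee_pos: [0.5974, 0.0449, 0.0902]
eef_rot: [3.141, 0.001, 2.891]
force: [0.1, -0.2, 0.1]
grip_width: 0.0004
grip_force: 0.0
```

>>> jog_arm([
  [-0.023, 0.02, 0, 0, 0, 0, -1],
  [0, 0, 0, 0, 0, 0, -1],
  [0, 0, 0, 0, 0, 0, -1],
])

```text
time_s: 6.75
ee_pos: [0.6233, 0.0586, 0.0881]
eef_rot: [-3.141, -0.001, 2.892]
force: [-0.1, 0.2, -0.0]
grip_width: 0.0004
grip_force: 0.0
```

Run:
```python
from h import *
n='side'
b=ctrl.camera(n); p=proj(n,ctrl.get_obs()['ee_pos'])[0]; print(n,p,ctrl.get_obs()['ee_pos'])
x,y=(140,150)
c=cv2.resize(b[y:y+120,x:x+160,::-1],None,fx=4,fy=4,interpolation=cv2.INTER_CUBIC);c=cv2.convertScaleAbs(c,alpha=1.8)
cv2.imwrite(f'pics/{n}3.png',c)
```

```text
side [216.90236096 186.73032154] [0.62307583 0.0582955  0.08830519]
```

View pics/side3.png

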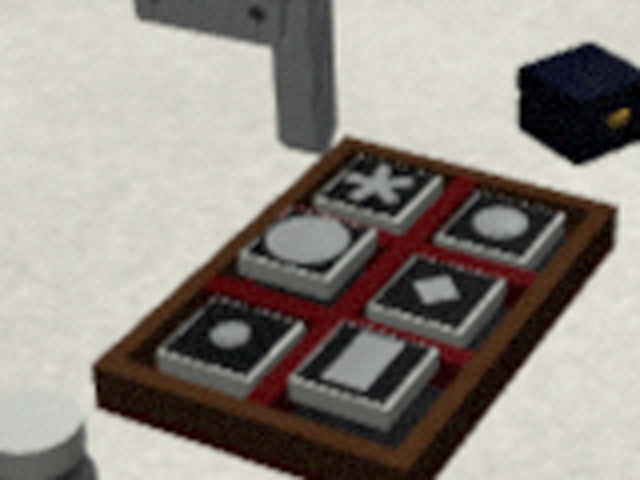

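The middle coin is down too (crop row 208 to 223), and the tip is above the large coin (308,240).

>>> jog_arm([
  [-0.001, 0, 0.03, 0, 0, 0, -1],
  [0, 0, 0.01, 0, 0, 0, -1],
  [0, 0, 0.005, 0, 0, 0, -1],
  [0, 0, 0.003, 0, 0, 0, -1],
  [0, 0, 0.002, 0, 0, 0, -1],
])

```text
time_s: 7.3
ee_pos: [0.625, 0.0583, 0.0391]
eef_rot: [3.141, 0.001, 2.892]
force: [0.3, -0.1, 0.0]
grip_width: 0.0005
grip_force: 0.0
```

>>> jog_arm([
  [0, 0, 0.002, 0, 0, 0, -1],
  [0, 0, 0.002, 0, 0, 0, -1],
  [0, 0, 0.002, 0, 0, 0, -1],
  [0, 0, 0.002, 0, 0, 0, -1],
  [0, 0, 0, 0, 0, 0, -1],
])

```text
time_s: 7.8
ee_pos: [0.625, 0.0583, 0.0304]
eef_rot: [3.142, 0.0, 2.892]
force: [-0.1, -1.6, 1.0]
grip_width: 0.0003
grip_force: 0.8
```

>>> jog_arm([
  [0, 0, 0.002, 0, 0, 0, -1],
  [0, 0, 0, 0, 0, 0, -1],
  [0, 0, 0, 0, 0, 0, -1],
])

```text
time_s: 8.1
ee_pos: [0.625, 0.0583, 0.0285]
eef_rot: [3.142, 0.001, 2.892]
force: [1.5, -1.2, 1.9]
grip_width: 0.0008
grip_force: 1.1
```

>>> jog_arm([
  [0, 0, -0.01, 0, 0, 0, -1],
  [0, 0, -0.03, 0, 0, 0, -1],
  [0, 0, -0.04, 0, 0, 0, -1],
  [0, 0, -0.03, 0, 0, 0, -1],
  [0, 0, 0, 0, 0, 0, -1],
])

```text
time_s: 8.6
ee_pos: [0.6264, 0.0586, 0.1436]
eef_rot: [3.139, 0.007, 2.892]
force: [0.3, 0.7, -0.3]
grip_width: 0.0006
grip_force: 0.0
```

Run:
```python
from h import *
n='side'
b=ctrl.camera(n)
x,y=(140,150)
c=cv2.resize(b[y:y+120,x:x+160,::-1],None,fx=4,fy=4,interpolation=cv2.INTER_CUBIC);c=cv2.convertScaleAbs(c,alpha=1.8)
cv2.imwrite(f'pics/{n}4.png',c)
```

```text
(no output)
```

View pics/side4.png

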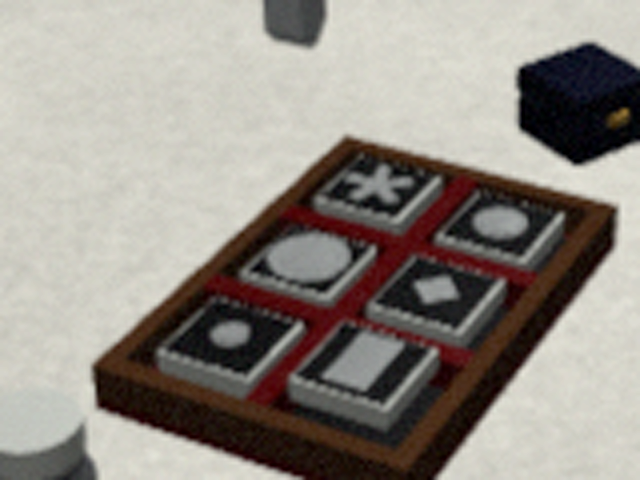

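The large coin dropped as well (crop row 240 to 256). The bar is still proud, and the gripper is clear of everything.

```bash
python3 -c "
from station import ctrl
print(ctrl.hand_in())"
```

```text
the job is handed in; nothing more can be done
None
```

I pressed the small, middle and large coins home in that order, and the last picture shows all three down with the bar still proud; the job is handed in, but no verdict came back.

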